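# Line up the microscope objectives on their rack by length

### The job

Put the four microscope objectives away on the rack in order of length, one standing upright in the middle of each black rubber seat: the shortest on the seat next to the brass pin, the longest on the seat farthest from it. Keep them upright, set each one down gently without dropping it, and leave the little amber oil bottle where it stands.

Things in the scene. Friction and masses are not known exactly. Their poses are not given: they have to be found in the camera images.
- objective_34: The shortest of four loose steel microscope objectives: 34 mm long, standing upright on the bench on its thread with its lens up. Round: brass thread 30 mm across and 5 mm high at the bottom, then a straight barrel 34 mm across from 5 to 26 mm above the underside (grip it here), then a broad blunt nose 29 mm across with a wide lens. Has a dark band round the barrel. About 0.08 to 0.3 kg. Origin: centre of the underside; z up along the barrel.
- objective_46: The second shortest of four loose steel microscope objectives: 46 mm long, standing upright on the bench on its thread with its lens up. Round: brass thread 30 mm across and 5 mm high at the bottom, then a straight barrel 34 mm across from 5 to 30 mm above the underside (grip it here), then a nose tapering to 22 mm across. Has a dark band round the barrel. About 0.08 to 0.3 kg. Origin: centre of the underside; z up along the barrel.
- objective_58: The second longest of four loose steel microscope objectives: 58 mm long, standing upright on the bench on its thread with its lens up. Round: brass thread 30 mm across and 5 mm high at the bottom, then a straight barrel 34 mm across from 5 to 38 mm above the underside (grip it here), then a nose tapering to 15 mm across. Has a dark band round the barrel. About 0.08 to 0.3 kg. Origin: centre of the underside; z up along the barrel.
- objective_70: The longest of four loose steel microscope objectives: 70 mm long, standing upright on the bench on its thread with its lens up. Round: brass thread 30 mm across and 5 mm high at the bottom, then a straight barrel 34 mm across from 5 to 46 mm above the underside (grip it here), then a slender nose tapering to 9 mm across with a tiny lens. Has a dark band round the barrel. About 0.08 to 0.3 kg. Origin: centre of the underside; z up along the barrel.
- seat_a: One of four identical fixed black rubber discs, 50 mm across and 4 mm thick, in a straight row on a fixed aluminium bar (370 x 64 mm, 12 mm high, lying flat on the bench). Neighbouring discs are 60 to 80 mm apart, centre to centre. The letter in the name says nothing of the disc's place in the row. Origin: centre of the disc's underside, on the bar's top 12 mm above the bench; the disc's top, on which an objective stands, is 4 mm higher.
- seat_b: One of four identical fixed black rubber discs, 50 mm across and 4 mm thick, in a straight row on a fixed aluminium bar (370 x 64 mm, 12 mm high, lying flat on the bench). Neighbouring discs are 60 to 80 mm apart, centre to centre. The letter in the name says nothing of the disc's place in the row. Origin: centre of the disc's underside, on the bar's top 12 mm above the bench; the disc's top, on which an objective stands, is 4 mm higher.
- seat_c: One of four identical fixed black rubber discs, 50 mm across and 4 mm thick, in a straight row on a fixed aluminium bar (370 x 64 mm, 12 mm high, lying flat on the bench). Neighbouring discs are 60 to 80 mm apart, centre to centre. The letter in the name says nothing of the disc's place in the row. Origin: centre of the disc's underside, on the bar's top 12 mm above the bench; the disc's top, on which an objective stands, is 4 mm higher.
- seat_d: One of four identical fixed black rubber discs, 50 mm across and 4 mm thick, in a straight row on a fixed aluminium bar (370 x 64 mm, 12 mm high, lying flat on the bench). Neighbouring discs are 60 to 80 mm apart, centre to centre. The letter in the name says nothing of the disc's place in the row. Origin: centre of the disc's underside, on the bar's top 12 mm above the bench; the disc's top, on which an objective stands, is 4 mm higher.
- post: Fixed upright brass pin with a flat head, 22 mm across and 32 mm tall, on the same bar, in line with the discs, at one end of the row (either end; the opposite end has only a low flat dark plate). Along the row the nearest disc's centre is 58 to 68 mm from it, the farthest 268 to 278 mm. Origin: centre of its foot, on the bar's top 12 mm above the bench.
- oil_bottle: Small amber glass bottle with a black cap and a paper band, 28 mm across, 60 mm tall, loose, standing on the bench somewhere in the same row as the objectives, at least 85 mm from the nearest one. Not part of the job: leave it where it stands. Origin: centre of the underside, z up.
Not all that is in view belongs to the job. Leave any purple look-alike of the objective_46 alone.

How it is judged:
By the outcome, as a careful person would: the job done as asked, in the order asked, and still so for the second after the job is handed in, with the robot touching nothing.
It also fails if it takes over 99 s, if anything falls off the work surface, if the arm or the gripper's body presses on something with over 40 N, if the wrist force passes 120 N, or if a joint passes its speed limit or range.

### The arm

A 6-joint arm with a two-finger parallel gripper is mounted at the origin on the work surface. World frame = base frame: x ahead of the robot, y to its left, z up, the work surface at z = 0. Lengths are in m, angles in rad, forces in N, time in s.
With the tool pointing down it reaches from about 0.375 to 0.9 m from the base axis. Payload 3.1 kg.
Tool frame: the origin (TCP) lies midway between the tips of the shut fingers; the grasp point (between the pads) lies 19 mm behind it; x points along the fingers, y is the direction in which the jaws open and shut, and the axes are right-handed (so a half turn about x gives the same grasp; the last joint's range is limited). The gripper opens to 87 mm and grips with 3 to 60 N. Pads are 19 mm wide; open, the fingers measure 117 mm over their backs; the gripper's body (75 mm by 190 mm) begins 51 mm behind the grasp point.
Start: joints at [1.155, 0.527, 1.433, -0, 1.181, -0.178], TCP at [0.147, 0.608, 0.223] pointing down, gripper open.
Joint ranges: [-3.08, 3.08], [-0.75, 2.2], [0.22, 2.44], [-1.43, 4.57], [0, 2.65], [-2.85, 2.85]. Speed limits (rad/s): [2.79, 2.79, 3.14, 3.14, 3.14, 3.14].

### API

Orientations are given as a unit quaternion [x, y, z, w].
In Python, from rig import get_obs, imaging, robot gives the robot as it stands.
- The arm moves only by the shell command python3 -m inch 'ROWS' [FORCE]. ROWS is JSON, a list of rows, each a list of 3 entries, a list of its own where there are three numbers: the finger opening in mm, from 0 to 87, then the shift along the tool's x, y, z in mm, then the turn, a rotation vector about the tool's x, y, z in degrees. In form: [[grip, [dx, dy, dz], [wx, wy, wz]], ...]. A call has 1 to 12 rows; each row shifts and turns the pose as measured when the row begins, along the tool's axes as they then stand; what a row does not reach is not made up. A row lasts 1/8 s, in which the tool goes at most 62.5 mm and 10.7 degrees, less where a joint would pass 70% of its speed; a pose out of reach is approached as far as the arm can. A call with a gripper value outside its range is refused whole. The fingers move at their own pace and stop on an object; FORCE is the grip in N (left out, the last holds). Time passes only in rows, so rows that do not move let the fingers close. It gives the time, the measured TCP pose, the force and the opening at its end, in the units of the state.
- get_obs(): the state, without advancing time (a new reading comes with each control period).
- imaging.camera(name): name is "scene" or "top" or "wrist"; returns the picture (420x560x3 uint8, red, green, blue); there is no depth.
- imaging.camera_params(name): a dict with "camera_matrix" (3x3 intrinsics, pixels), "xyz" and "rotation" of the camera in the world. Camera axes: x right, y down, z forward; pixel columns grow to the right and rows downward; lengths in m; the calibration is good to about 2 mm. A picture is of the moment at which its call begins: read the wrist's pose just before it. camera_params takes no time and is no camera call; for the wrist camera it gives the pose at the moment of the call.
- robot.hand_in(): hands the job in, once; it reports no verdict.
Trained networks look in the newest picture that a camera, given by its name, has taken for a name from the list of things; names that differ only in an ending like _2 or _b are one class to them, and where a whole thing is asked for, a point or a joint stands for the part that bears it (a point fixed in the world has none). Each returns a list of dicts, best first, with "confidence" (0 to 1); they miss things now and then, are a little off and sometimes report something else, mostly with a low value. They report only what shows in the picture. A call takes as long as a camera call. They do not tell look-alikes from the thing itself.
- imaging.cut_out(camera, target): "pixels" (420x560 bool, what is visible of it) and "box" ([centre column, centre row, width, height] in pixels, round what is visible of it).
- imaging.tip_of(camera, target): "pixel" ([column, row] in pixels: a listed point, or the origin of a listed thing).
The state is a dict: "time": time; "q": joint angles; "joint_velocities": joint speeds; "joint_torque": joint torques, N m; "position": TCP position; "tool_rot": TCP orientation; "ft_force": force on the tool from outside, world axes, zero at the start; "moment": the same for the moment, N m; "grip_width": finger opening in m.
Only numpy, scipy, OpenCV 4.12 (cv2) and the standard library are available. Lean on these libraries where they do the work, as an engineer would, in place of code of your own. Each camera call takes 0.05 s, during which the arm holds its last target. There are 200 camera calls.

## Working session

There is one attempt and no reset: what is moved stays moved. The work goes in short steps, Python scripts to look and compute and a shell command to move; the robot and the scene stay as the last step left them, time stands still between calls to the robot, and variables do not carry over. Pictures are saved under pics/ and viewed, about 12 in all and at most 16, crops included, and the job is handed in when it is done.

```bash
mkdir -p pics; ls; python3 - <<'E'
from rig import get_obs, imaging, robot
import cv2, numpy as np
o=get_obs(); print({k:np.round(v,3).tolist() for k,v in o.items()})
for c in ["scene","top","wrist"]:
    im=imaging.camera(c); cv2.imwrite(f"pics/{c}0.png",im[:,:,::-1])
    p=imaging.camera_params(c); print(c,{k:np.round(v,4).tolist() for k,v in p.items()})
E
```

```text
pics
{'time': 0.0, 'q': [1.156, 0.528, 1.434, 0.0, 1.181, -0.179], 'joint_velocities': [-0.001, 0.0, 0.001, -0.0, -0.0, -0.001], 'joint_torque': [-0.001, -44.003, -17.66, 0.063, 0.058, -0.0], 'position': [0.146, 0.607, 0.222], 'tool_rot': [0.083, 0.702, -0.084, 0.702], 'ft_force': [0.649, 0.293, -0.046], 'moment': [-0.02, 0.01, -0.0], 'grip_width': 0.087}
scene {'camera_matrix': [[513.9595, 0.0, 288.3501], [0.0, 513.9595, 207.3975], [0.0, 0.0, 1.0]], 'xyz': [1.0351, 0.5501, 0.7598], 'rotation': [0.3309, 0.8628, -0.3585, -0.133]}
top {'camera_matrix': [[438.2131, 0.0, 283.3322], [0.0, 438.2131, 211.8389], [0.0, 0.0, 1.0]], 'xyz': [0.4831, -0.0235, 0.7679], 'rotation': [0.7083, -0.7043, 0.0161, -0.0447]}
wrist {'camera_matrix': [[295.0067, 0.0, 278.4237], [0.0, 295.0067, 215.8446], [0.0, 0.0, 1.0]], 'xyz': [0.0829, 0.6238, 0.3842], 'rotation': [0.7796, 0.6145, 0.074, 0.0956]}
```

View pics/top0.png

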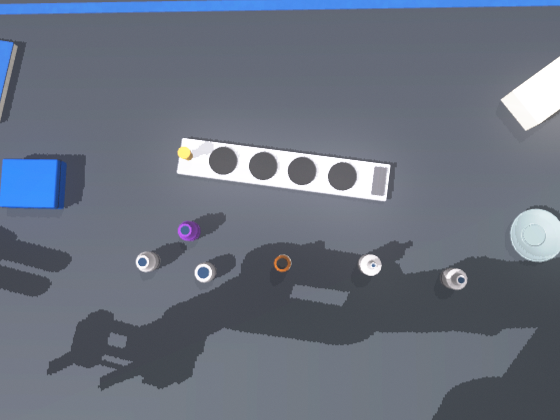

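View pics/scene0.png

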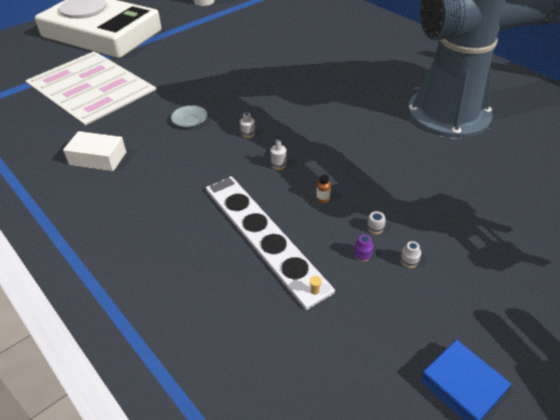

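Top view: the pin is at (184,153), with seats at (223,160), (263,166), (302,171) and (342,176). Objectives are near (147,262), (204,272), (370,265) and (455,279). The purple decoy is at (188,231) and the bottle at (283,263).

```bash
cat > h.py <<'E'
from rig import get_obs, imaging, robot
import cv2, numpy as np
from scipy.spatial.transform import Rotation as R
def ray(cam,px,p=None):
    p=p or imaging.camera_params(cam); K=np.array(p["camera_matrix"]); 
    rot=np.array(p["rotation"]); M=R.from_quat(rot).as_matrix() if rot.size==4 else rot
    d=M@np.linalg.inv(K)@np.array([px[0],px[1],1.0]); return np.array(p["xyz"]),d
def at_z(cam,px,z,p=None):
    o,d=ray(cam,px,p); return o+d*(z-o[2])/d[2]
def proj(cam,X,p=None):
    p=p or imaging.camera_params(cam); M=R.from_quat(p["rotation"]).as_matrix()
    c=np.array(p["camera_matrix"])@(M.T@(np.asarray(X)-p["xyz"])); return c[:2]/c[2]
E
python3 - <<'E'
from h import *
for c in ["top","scene"]:
    imaging.camera(c)
    for t,z in [("post",.012),("seat_a",.012),("objective_34",0),("objective_46",0),("objective_58",0),("objective_70",0),("oil_bottle",0)]:
        for r in imaging.tip_of(c,t): print(c,t,round(r["confidence"],2),np.round(r["pixel"],1),np.round(at_z(c,r["pixel"],z),4))
E
```

```text
top post 0.55 [189.2 157.9] [0.6432 0.1745 0.012 ]
top seat_a 0.88 [264.4 166.4] [0.628  0.0412 0.012 ]
top seat_a 0.65 [222.3 164.3] [0.6317 0.1155 0.012 ]
top seat_a 0.61 [301.9 169. ] [ 0.6233 -0.0245  0.012 ]
top seat_a 0.59 [338.5 172.7] [ 0.6168 -0.088   0.012 ]
top objective_34 0.96 [452.  277.1] [ 0.4382 -0.2819  0.    ]
top objective_34 0.9 [367.5 264.4] [ 0.4586 -0.1384  0.    ]
top objective_34 0.82 [151.5 260.2] [0.4627 0.2401 0.    ]
top objective_34 0.81 [208.4 270.5] [0.4456 0.1385 0.    ]
top objective_34 0.64 [192.8 232.1] [0.5127 0.1678 0.    ]
top objective_46 0.96 [452.  277.1] [ 0.4382 -0.2819  0.    ]
top objective_46 0.9 [367.5 264.4] [ 0.4586 -0.1384  0.    ]
top objective_46 0.82 [151.5 260.2] [0.4627 0.2401 0.    ]
top objective_46 0.81 [208.4 270.5] [0.4456 0.1385 0.    ]
top objective_46 0.64 [192.8 232.1] [0.5127 0.1678 0.    ]
top objective_58 0.96 [452.  277.1] [ 0.4382 -0.2819  0.    ]
top objective_58 0.9 [367.5 264.4] [ 0.4586 -0.1384  0.    ]
top objective_58 0.82 [151.5 260.2] [0.4627 0.2401 0.    ]
top objective_58 0.81 [208.4 270.5] [0.4456 0.138
[... 1327 characters left out ...]
 -0.    ]
scene objective_58 0.94 [280.  165.2] [ 0.4576 -0.1335  0.    ]
scene objective_58 0.74 [249.9 133.6] [ 0.4338 -0.2725  0.    ]
scene objective_58 0.71 [373.  227.3] [ 0.4457  0.1368 -0.    ]
scene objective_58 0.7 [357.4 252.8] [0.5179 0.1612 0.    ]
scene objective_58 0.56 [411.9 263.5] [ 0.4613  0.2476 -0.    ]
scene objective_70 0.94 [280.  165.2] [ 0.4576 -0.1335  0.    ]
scene objective_70 0.74 [249.9 133.6] [ 0.4338 -0.2725  0.    ]
scene objective_70 0.71 [373.  227.3] [ 0.4457  0.1368 -0.    ]
scene objective_70 0.7 [357.4 252.8] [0.5179 0.1612 0.    ]
scene objective_70 0.56 [411.9 263.5] [ 0.4613  0.2476 -0.    ]
scene oil_bottle 0.89 [321.  198.2] [0.4641 0.0065 0.    ]
```

```bash
python3 - <<'E'
import cv2
a=cv2.imread("pics/scene0.png")[100:280,200:440]; cv2.imwrite("pics/sc_crop.png",cv2.resize(a,None,fx=3.3,fy=3.3,interpolation=cv2.INTER_CUBIC))
E
```

```text
(no output)
```

View pics/sc_crop.png

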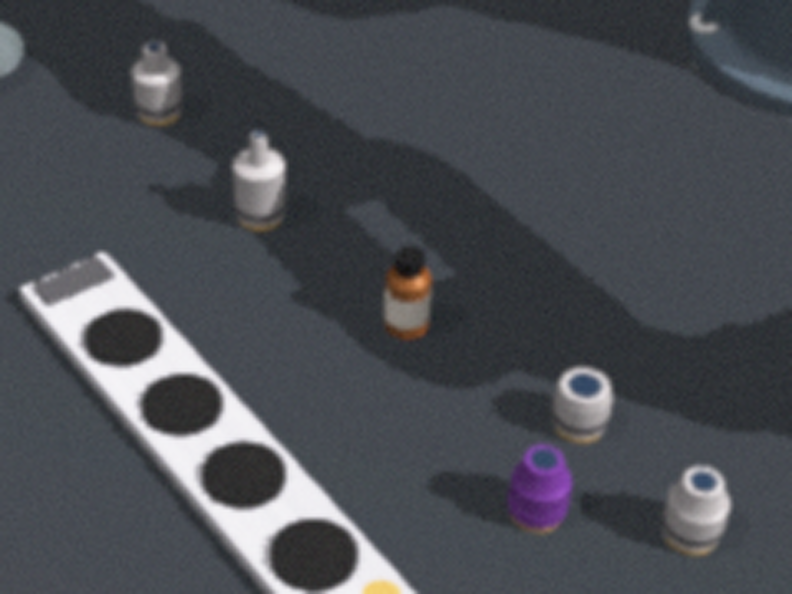

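The crop shows 46 at the lower right, 34 above it (wide lens) and purple beside 34. The bottle is in the middle, then 70 (slender nose), with 58 at the far left. Next I fit the positions more precisely.

```bash
cat > fit.py <<'E'
from h import *
from scipy.optimize import minimize
PROF={34:[(0,15),(5,15),(5,17),(26,17),(34,14.5)],46:[(0,15),(5,15),(5,17),(30,17),(46,11)],58:[(0,15),(5,15),(5,17),(38,17),(58,7.5)],70:[(0,15),(5,15),(5,17),(46,17),(70,4.5)]}
th=np.linspace(0,2*np.pi,24)
def box(L,xy,cam,p,z0=0):
    P=np.array([proj(cam,[xy[0]+r*np.cos(t)/1e3,xy[1]+r*np.sin(t)/1e3,z0+z/1e3],p) for z,r in PROF[L] for t in th])
    return np.r_[P.min(0),P.max(0)]
def fit(L,xy0,views,z0=0):  # views: list (cam,params,measured box lo/hi)
    f=lambda x:sum((np.sqrt(1+(box(L,x/1e3,c,p,z0)-b)**2)-1).sum() for c,p,b in views)
    r=minimize(f,np.array(xy0)*1e3,method="Nelder-Mead",options=dict(xatol=.05,fatol=.01)); return r.x/1e3,r.fun
def mbox(cam,L,xy,p,z0=0):
    e=box(L,xy,cam,p,z0); m=(e[:2]+e[2:])/2
    best=min(imaging.cut_out(cam,f"objective_{L}"),key=lambda r:np.hypot(*(np.array(r["box"][:2])-m)))
    v,u=np.nonzero(best["pixels"]); return np.array([u.min(),v.min(),u.max()+1,v.max()+1])-.0
E
cat > seats.py <<'E'
from h import *
E
python3 - <<'E'
from fit import *
im={c:imaging.camera(c) for c in ["top"]}
imt=im["top"]; pt=imaging.camera_params("top")
# seats: dark blobs within bar
for c in ["top"]:
    for r in imaging.cut_out(c,"seat_a"):
        v,u=np.nonzero(r["pixels"]); m=(u.mean(),v.mean()); print("seat cut",round(r["confidence"],2),len(u),np.round(at_z(c,m,.016),4))
g=cv2.cvtColor(imt,cv2.COLOR_RGB2GRAY)[125:210,165:400]
bar=(g>110).astype(np.uint8); cs,_=cv2.findContours(bar,cv2.RETR_EXTERNAL,cv2.CHAIN_APPROX_SIMPLE); k=max(cs,key=cv2.contourArea)
msk=cv2.drawContours(np.zeros_like(bar),[cv2.convexHull(k)],-1,1,-1); rc=cv2.minAreaRect(k)
print("bar centre",np.round(at_z("top",np.array(rc[0])+[165,125],.012),4),rc[1])
n,l,s,ce=cv2.connectedComponentsWithStats(((g<70)&(msk>0)).astype(np.uint8))
for i in range(1,n):
    if s[i,4]>250: print("dark",s[i],np.round(at_z("top",ce[i]+[165,125],.016),4))
imaging.camera("scene")
for r in imaging.cut_out("scene","seat_a"):
    v,u=np.nonzero(r["pixels"]); print("scene seat",round(r["confidence"],2),np.round(at_z("scene",(u.mean(),v.mean()),.016),4))
for L,xy in {34:(.4455,.1377),46:(.462,.244),58:(.436,-.277),70:(.458,-.136)}.items():
    V=[(c,imaging.camera_params(c),mbox(c,L,xy,imaging.camera_params(c))) for c in ["top","scene"]]
    print(L,"both",*[np.round(q,4) for q in fit(L,xy,V)],"top",*[np.round(q,4) for q in fit(L,xy,V[:1])],"scene",*[np.round(q,4) for q in fit(L,xy,V[1:])])
o=get_obs(); print(o["time"],np.round(R.from_quat(o["tool_rot"]).as_matrix(),3))
E
```

```text
seat cut 0.92 664 [ 0.6205 -0.0238  0.016 ]
seat cut 0.85 625 [0.6382 0.1152 0.016 ]
seat cut 0.81 647 [0.6293 0.0433 0.016 ]
seat cut 0.6 666 [ 0.611  -0.0935  0.016 ]
bar centre [0.6269 0.0103 0.012 ] (84.0, 234.0)
scene seat 0.87 [0.64   0.1169 0.016 ]
scene seat 0.77 [ 0.6219 -0.0202  0.016 ]
scene seat 0.77 [0.631 0.046 0.016]
scene seat 0.71 [ 0.6124 -0.0907  0.016 ]
34 both [0.4835 0.169 ] 68.4098 top [0.5137 0.1695] 0.0728 scene [0.4469 0.1446] 0.9207
46 both [0.4617 0.1617] 102.1922 top [0.4611 0.2397] 0.2383 scene [0.4501 0.1471] 1.3361
58 both [ 0.4376 -0.2759] 1.1117 top [ 0.4376 -0.2765] 0.2546 scene [ 0.4392 -0.2727] 0.0512
70 both [ 0.4601 -0.1365] 2.2675 top [ 0.4606 -0.1373] 0.6879 scene [ 0.4607 -0.134 ] 1.0021
1.55 [[ 0.     0.235  0.972]
 [ 0.     0.972 -0.235]
 [-1.     0.     0.   ]]
```

```bash
cat > go.py <<'E'
import sys
from h import *
# usage: go.py x y z  -> needed shift in tool axes (mm), turn about tool x to jaw yaw -7.5deg, tilt
o=get_obs(); M=R.from_quat(o["tool_rot"]).as_matrix(); t=np.array([float(a) for a in sys.argv[1:4]])
yaw=np.degrees(np.arctan2(M[1,1],M[0,1])); print("t",round(o["time"],2),"pos",np.round(o["position"],4),"x-axis",np.round(M[:,0],4),"yaw",round(yaw,2),"turn x",round(yaw+7.5,2),"grip",round(o["grip_width"],4),"F",np.round(o["ft_force"],1))
print("shift mm",np.round(1e3*M.T@(t-o["position"]),1),"after turn",np.round(1e3*R.from_euler("z",-7.5,degrees=True).as_matrix()@np.array([[0,1,0],[0,0,-1],[-1,0,0]])@np.eye(3) @ np.zeros(3),0)*0)
E
sed -i 's/,"after turn".*$/)/' go.py
python3 -m inch '[[64,[0,0,0],[10.5,0,0]],[64,[0,0,0],[10.5,0,0]],[64,[0,0,0],[10.5,0,0]],[64,[0,0,0],[10.5,0,0]],[64,[0,0,0],[10.5,0,0]],[64,[0,0,0],[10.5,0,0]],[64,[0,0,0],[10.5,0,0]],[64,[0,0,0],[10.5,0,0]]]' 20; python3 go.py .4455 .139 .16
```

```text
time: 2.55
position: [0.1465, 0.6075, 0.2225]
tool_rot: [-0.54, -0.456, 0.54, -0.456]
ft_force: [0.2, 0.5, 0.4]
grip_width: 0.0643
t 2.55 pos [0.1465 0.6075 0.2225] x-axis [-1.e-04 -2.e-04 -1.e+00] yaw -9.62 turn x -2.12 grip 0.0643 F [0.2 0.5 0.4]
shift mm [ 62.5 373.1 411.9]
```

```bash
python3 -m inch '[[64,[0,0,0],[-2,0,0]],[64,[6,37,41],[0,0,0]],[64,[6,37,41],[0,0,0]],[64,[6,37,41],[0,0,0]],[64,[6,37,41],[0,0,0]],[64,[6,37,41],[0,0,0]],[64,[6,37,41],[0,0,0]],[64,[6,37,41],[0,0,0]],[64,[6,37,41],[0,0,0]],[64,[6,37,41],[0,0,0]],[64,[6,37,41],[0,0,0]]]'; python3 go.py .4455 .139 .16
python3 - <<'E'
from fit import *
p=imaging.camera_params("wrist"); im=imaging.camera("wrist"); cv2.imwrite("pics/w1.png",im[:,:,::-1])
for r in imaging.tip_of("wrist","objective_34"): print("tip",round(r["confidence"],2),np.round(r["pixel"]),np.round(at_z("wrist",r["pixel"],0,p),4))
for L,xy in {34:(.4455,.139),46:(.4615,.242)}.items():
    b=mbox("wrist",L,xy,p); x,f=fit(L,xy,[("wrist",p,b)]); print(L,b,np.round(x,4),round(f,2),np.round(box(L,x,"wrist",p)))
E
```

```text
time: 3.92
position: [0.4831, 0.1544, 0.1627]
tool_rot: [0.522, 0.482, -0.513, 0.482]
ft_force: [1.3, 0.8, 0.6]
grip_width: 0.0639
t 3.92 pos [0.4831 0.1544 0.1627] x-axis [ 0.0103  0.0089 -0.9999] yaw -4.07 turn x 3.43 grip 0.0639 F [1.3 0.8 0.6]
shift mm [  2.2 -36.4  18.1]
tip 0.69 [248. 124.] [0.4588 0.2436 0.    ]
tip 0.64 [240. 218.] [0.4393 0.1418 0.    ]
tip 0.59 [302. 188.] [0.5118 0.1718 0.    ]
34 [224. 204. 258. 239.] [0.4434 0.1425] 0.05 [224. 204. 258. 239.]
46 [230. 105. 266. 142.] [0.4607 0.2417] 0.03 [230. 105. 266. 142.]
```

View pics/w1.png

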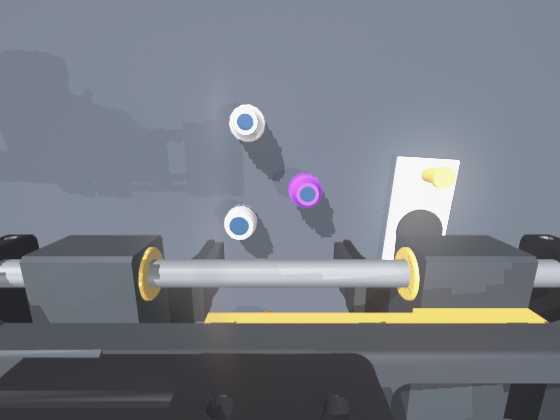

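The wrist view shows 34 at (240,222), 46 at (247,122), purple at (305,190), and the pin with its nearest seat at the right. The arm tilted slightly, so I correct that and get a settled look.

```bash
cat >> go.py <<'E'
w=M.T@np.cross(M[:,0],[0,0,-1]); print("full turn deg: [%.2f, %.2f, %.2f]"%(yaw+7.5,*np.degrees(w[1:])))
E
python3 -m inch '[[64,[0,0,0],[0,0,0]]]' >/dev/null; python3 go.py .444 .141 .10
```

```text
t 4.25 pos [0.481  0.156  0.1625] x-axis [ 0.0075  0.0091 -0.9999] yaw -4.15 turn x 3.35 grip 0.064 F [0.1 0.9 0.5]
shift mm [ 62.  -36.2  18.2]
full turn deg: [3.35, -0.55, -0.39]
```

```bash
python3 -m inch '[[64,[0,-36,18],[3.4,-0.6,-0.4]],[64,[30,0,0],[0,0,0]],[64,[30,0,0],[0,0,0]],[64,[0,0,0],[0,0,0]]]' >/dev/null; python3 go.py .444 .141 .10
python3 - <<'E'
from fit import *
p=imaging.camera_params("wrist"); im=imaging.camera("wrist"); cv2.imwrite("pics/w2.png",im[:,:,::-1])
for L,xy in {34:(.4445,.141)}.items():
    b=mbox("wrist",L,xy,p); x,f=fit(L,xy,[("wrist",p,b)]); print(L,b,np.round(x,4),round(f,2),np.round(box(L,x,"wrist",p)))
E
```

```text
t 4.75 pos [0.4399 0.1455 0.1028] x-axis [ 1.8e-03 -2.0e-04 -1.0e+00] yaw -6.77 turn x 0.73 grip 0.064 F [ 0.3 -1.4 -0.5]
shift mm [2.9 4.6 4. ]
full turn deg: [0.73, 0.00, -0.11]
34 [339. 160. 387. 204.] [0.5141 0.1715] 0.25 [339. 160. 387. 204.]
```

View pics/w2.png

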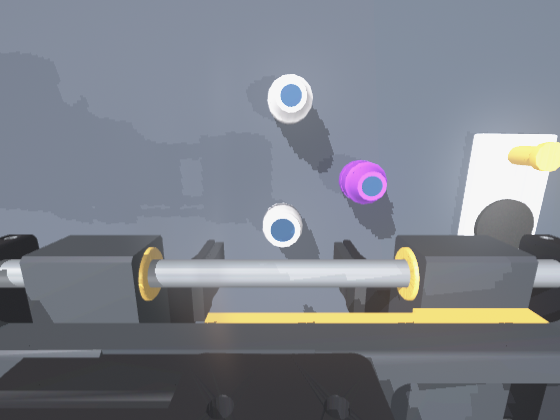

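34 shows here with a box of about u 263–302, v 204–248, unoccluded. The network picked purple, so I fit my own box.

```bash
python3 - <<'E'
from fit import *
p=imaging.camera_params("wrist"); im=cv2.imread("pics/w2.png"); g=im[195:255,250:315].min(2)
m=(g>170).astype(np.uint8); n,l,s,c=cv2.connectedComponentsWithStats(m); i=1+s[1:,4].argmax(); x,y,w,h=s[i,:4]; b=np.array([250+x,195+y,250+x+w,195+y+h])
print(b,*fit(34,(.4445,.141),[("wrist",p,b)]),np.round(box(34,(.4445,.141),"wrist",p)))
E
```

```text
[262 202 302 248] [0.44501828 0.14152684] 0.9705896833924172 [262. 204. 301. 248.]
```

```bash
python3 -m inch '[[64,[0,5,4],[0.7,0,0]],[64,[30,0,0],[0,0,0]],[64,[0,0,0],[0,0,0]]]' >/dev/null; python3 go.py .445 .1413 .004
```

```text
t 5.22 pos [0.4509 0.1414 0.0775] x-axis [ 1.610e-02  7.000e-04 -9.999e-01] yaw -7.45 turn x 0.05 grip 0.0642 F [ 0.7  0.9 -0.3]
shift mm [73.4 -7.   1.1]
full turn deg: [0.05, -0.16, -0.91]
```

```bash
python3 -m inch '[[64,[0,-5,0],[0,0,-0.9]],[64,[0,0,0],[0,0,0]],[64,[20,0,0],[0,0,0]],[64,[20,0,0],[0,0,0]],[64,[0,0,0],[0,0,0]]]' >/dev/null; python3 go.py .445 .1413 .004
```

```text
t 5.85 pos [0.45   0.1424 0.0415] x-axis [ 0.0101  0.0036 -0.9999] yaw -7.46 turn x 0.04 grip 0.0638 F [-0.4  0.   0.5]
shift mm [37.5 -5.2  1.9]
full turn deg: [0.04, -0.28, -0.55]
```

```bash
python3 -m inch '[[64,[13,-5,1],[0,-0.3,-0.5]],[64,[13,0,0],[0,0,0]],[64,[9,0,0],[0,0,0]],[64,[0,0,0],[0,0,0]]]' >/dev/null; python3 go.py .445 .1413 .004; python3 go.py .445 .1413 .004
```

```text
t 6.35 pos [0.446  0.1422 0.0058] x-axis [ 3.1e-03 -5.0e-04 -1.0e+00] yaw -7.45 turn x 0.05 grip 0.0639 F [ 1.2  0.9 -0.2]
shift mm [ 1.8 -0.8  1. ]
full turn deg: [0.05, 0.01, -0.18]
t 6.35 pos [0.446  0.1422 0.0058] x-axis [ 3.1e-03 -5.0e-04 -1.0e+00] yaw -7.45 turn x 0.05 grip 0.0639 F [ 1.2  0.9 -0.2]
shift mm [ 1.8 -0.8  1. ]
full turn deg: [0.05, 0.01, -0.18]
```

Good. Next I close on it at 20 N and lift.

```bash
python3 -m inch '[[64,[1,0,1],[0,0,0]],[20,[0,0,0],[0,0,0]],[20,[0,0,0],[0,0,0]],[20,[0,0,0],[0,0,0]],[20,[0,0,0],[0,0,0]],[20,[0,0,0],[0,0,0]],[20,[0,0,0],[0,0,0]]]' 20; python3 go.py .445 .1413 .07
```

```text
time: 7.22
position: [0.446, 0.1412, 0.0052]
tool_rot: [0.532, 0.465, -0.531, 0.467]
ft_force: [0.0, 1.1, -0.9]
grip_width: 0.0333
t 7.22 pos [0.446  0.1412 0.0052] x-axis [ 3.8e-03 -4.0e-04 -1.0e+00] yaw -7.45 turn x 0.05 grip 0.0333 F [ 0.   1.1 -0.9]
shift mm [-64.8  -0.8  -0. ]
full turn deg: [0.05, -0.00, -0.22]
```

```bash
python3 -m inch '[[20,[-10,0,0],[0,0,0]],[20,[-25,0,0],[0,0,0]],[20,[-25,0,0],[0,0,0]],[20,[-20,0,0],[0,0,0]],[20,[0,0,0],[0,0,0]]]'; python3 go.py .639 .116 .085
```

```text
time: 7.85
position: [0.4456, 0.1412, 0.0891]
tool_rot: [0.532, 0.465, -0.53, 0.468]
ft_force: [-0.0, 0.7, -1.9]
grip_width: 0.0333
t 7.85 pos [0.4456 0.1412 0.0891] x-axis [ 4.3e-03 -4.0e-04 -1.0e+00] yaw -7.45 turn x 0.05 grip 0.0333 F [-0.   0.7 -1.9]
shift mm [ 5.00e+00  1.95e+02 -1.00e-01]
full turn deg: [0.05, -0.01, -0.25]
```

```bash
python3 -m inch '[[20,[0,30,0],[0,0,-0.2]],[20,[0,38,0],[0,0,0]],[20,[0,38,0],[0,0,0]],[20,[0,38,0],[0,0,0]],[20,[0,30,0],[0,0,0]],[20,[0,15,0],[0,0,0]],[20,[0,0,0],[0,0,0]],[20,[0,0,0],[0,0,0]]]' >/dev/null; python3 go.py .639 .116 .0212
```

```text
t 8.85 pos [0.6305 0.1157 0.0807] x-axis [-1.550e-02 -4.000e-04 -9.999e-01] yaw -7.44 turn x 0.06 grip 0.0333 F [-0.8 -0.2 -1.2]
shift mm [59.4  9.3 -1.6]
full turn deg: [0.06, 0.14, 0.88]
```

```bash
python3 -m inch '[[20,[0,9,-1],[0,0,0.9]],[20,[0,0,0],[0,0,0]],[20,[20,0,0],[0,0,0]],[20,[15,0,0],[0,0,0]],[20,[0,0,0],[0,0,0]]]' >/dev/null; python3 go.py .639 .116 .0212
```

```text
t 9.47 pos [0.6367 0.116  0.0421] x-axis [-0.0034 -0.0025 -1.    ] yaw -7.39 turn x 0.11 grip 0.0334 F [-0.6  1.2 -1.1]
shift mm [20.9  2.4 -0.3]
full turn deg: [0.11, 0.17, 0.18]
```

```bash
python3 -m inch '[[20,[8,2.5,0],[0,0,0.2]],[20,[8,0,0],[0,0,0]],[20,[0,0,0],[0,0,0]]]' >/dev/null; python3 go.py .639 .116 .0212
python3 - <<'E'
from fit import *
imaging.camera("scene"); im=imaging.camera("scene"); cv2.imwrite("pics/s2.png",cv2.resize(im[210:310,220:380],None,fx=5,fy=5,interpolation=cv2.INTER_CUBIC)[:,:,::-1])
E
```

```text
t 9.85 pos [0.6394 0.1156 0.0247] x-axis [ 1.e-04 -3.e-03 -1.e+00] yaw -7.39 turn x 0.11 grip 0.0334 F [-0.6 -0.1 -1.3]
shift mm [ 3.5 -0.5 -0.3]
full turn deg: [0.11, 0.17, -0.03]
```

View pics/s2.png

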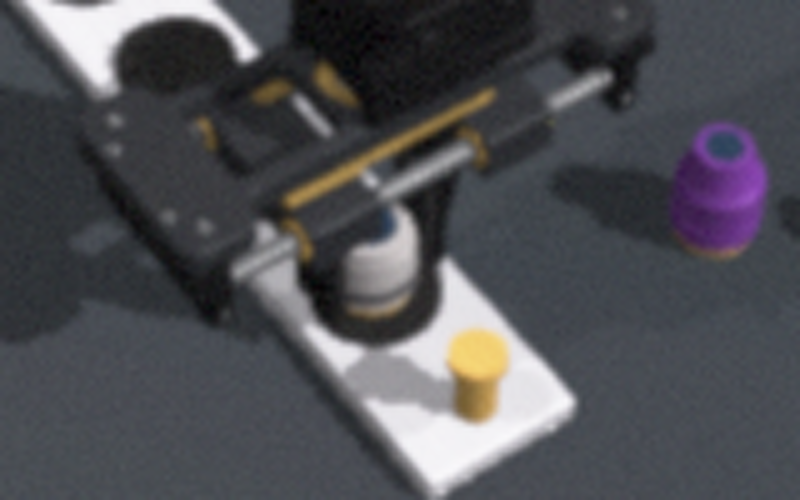

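The held 34 is centred just over the seat nearest the pin. I lower it slowly until it touches.

```bash
python3 -m inch '[[20,[2,0,0],[0,0,0]],[20,[1,0,0],[0,0,0]],[20,[0,0,0],[0,0,0]]]' |grep -E "pos|for"; python3 -m inch '[[20,[1,0,0],[0,0,0]],[20,[0,0,0],[0,0,0]]]'|grep -E "pos|for"
```

```text
position: [0.6407, 0.1157, 0.0233]
ft_force: [0.1, 0.0, -0.4]
position: [0.6408, 0.1157, 0.0224]
ft_force: [0.3, 0.1, -2.3]
```

```bash
for i in 1; do python3 -m inch '[[20,[1,0,0],[0,0,0]],[20,[0,0,0],[0,0,0]]]'|grep -E "pos|for"; done; python3 -m inch '[[20,[1.5,-1,0],[0,0,0]],[20,[0,0,0],[0,0,0]]]'|grep -E "pos|for"
```

```text
position: [0.641, 0.1157, 0.0214]
ft_force: [0.6, -0.5, -0.7]
position: [0.6411, 0.1157, 0.0216]
ft_force: [-0.1, -0.4, -1.0]
```

```bash
python3 -m inch '[[20,[1.5,0,0],[0,0,0]],[20,[0,0,0],[0,0,0]]]'|grep -E "pos|for";python3 -m inch '[[20,[1.5,0,0],[0,0,0]],[20,[0,0,0],[0,0,0]]]'|grep -E "pos|for"
```

```text
position: [0.6414, 0.1157, 0.0214]
ft_force: [-0.4, -0.1, -1.3]
position: [0.6414, 0.1156, 0.0214]
ft_force: [-0.3, 0.2, -2.0]
```

```bash
python3 -m inch '[[20,[3,-2,0],[0,0,0]],[20,[0,0,0],[0,0,0]]]'|grep -E "pos|for"; python3 go.py .639 .116 .0212
```

```text
position: [0.6418, 0.1156, 0.0216]
ft_force: [-0.4, 0.1, -2.3]
t 11.82 pos [0.6418 0.1156 0.0216] x-axis [ 0.0129 -0.0038 -0.9999] yaw -7.35 turn x 0.15 grip 0.0331 F [-0.4  0.1 -2.3]
shift mm [ 0.3 -2.8  0. ]
full turn deg: [0.15, 0.12, -0.76]
```

```bash
python3 -m inch '[[20,[-0.5,-2.5,0],[0,0,-0.8]],[20,[0,0,0],[0,0,0]]]'|grep -E "pos|for"; python3 go.py .639 .116 .0212
```

```text
position: [0.6387, 0.116, 0.0213]
ft_force: [-1.1, 0.4, 4.2]
t 12.07 pos [0.6387 0.116  0.0213] x-axis [-0.003  -0.0019 -1.    ] yaw -7.35 turn x 0.15 grip 0.0335 F [-1.1  0.4  4.2]
shift mm [ 0.1  0.3 -0. ]
full turn deg: [0.15, 0.13, 0.16]
```

In contact at +4 N and upright. I open and go up.

```bash
python3 -m inch '[[40,[0,0,0],[0,0,0]],[50,[0,0,0],[0,0,0]],[60,[0,0,0],[0,0,0]],[60,[-10,0,0],[0,0,0]],[60,[-30,0,0],[0,0,0]],[60,[-40,0,0],[0,0,0]],[60,[-40,0,0],[0,0,0]],[60,[0,0,0],[0,0,0]]]'|grep -E "pos|for"; python3 go.py .461 .2415 .14
python3 - <<'E'
from fit import *
im=imaging.camera("scene"); p=imaging.camera_params("scene"); cv2.imwrite("pics/s3.png",cv2.resize(im[210:310,220:380],None,fx=5,fy=5,interpolation=cv2.INTER_CUBIC)[:,:,::-1])
b=mbox("scene",34,(.639,.116),p,.016); print(b,*fit(34,(.639,.116),[("scene",p,b)],.016))
E
```

```text
position: [0.6395, 0.1163, 0.1456]
ft_force: [0.9, -0.5, 0.2]
t 13.07 pos [0.6395 0.1163 0.1456] x-axis [-0.0027 -0.0017 -1.    ] yaw -7.36 turn x 0.14 grip 0.0599 F [ 0.9 -0.5  0.2]
shift mm [   5.9 -193.  -101.3]
full turn deg: [0.14, 0.12, 0.14]
[284. 250. 304. 275.] [0.64169446 0.11669519] 0.31483674017006
```

View pics/s3.png

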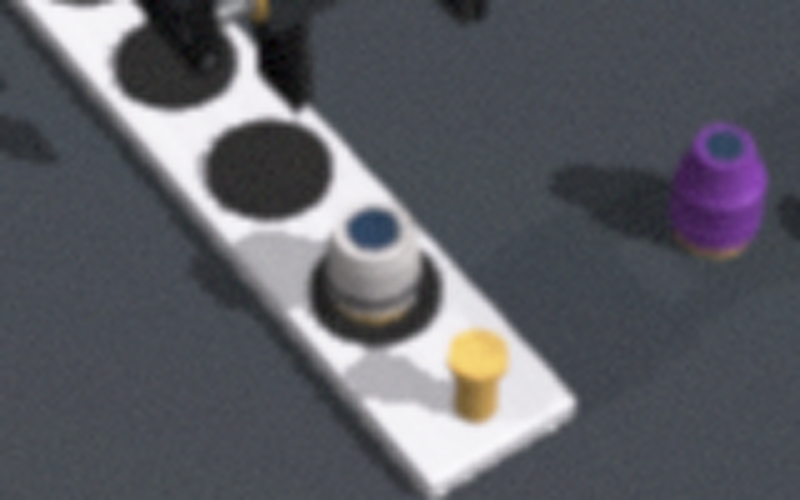

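34 stands centred, within about 2 mm of the seat centre. Next is 46.

```bash
python3 -m inch '[[62,[0,-38,-20],[0,0,0]],[62,[0,-39,-20],[0,0,0]],[62,[0,-39,-20],[0,0,0]],[62,[0,-39,-20],[0,0,0]],[62,[0,-38,-20],[0,0,0]],[62,[0,0,0],[0,0,0]],[62,[0,0,0],[0,0,0]]]' >/dev/null; python3 go.py .461 .2415 .006
```

```text
t 14.05 pos [0.4464 0.241  0.1348] x-axis [-0.0293 -0.006  -0.9996] yaw -7.5 turn x -0.0 grip 0.0617 F [-0.5 -0.1  0.9]
shift mm [128.4  18.   -3.7]
full turn deg: [-0.00, 0.56, 1.62]
```

```bash
python3 -m inch '[[62,[10,14,0],[0,0.5,1.6]],[62,[25,0,0],[0,0,0]],[62,[25,0,0],[0,0,0]],[62,[15,0,0],[0,0,0]],[62,[0,0,0],[0,0,0]]]' >/dev/null; python3 go.py .461 .2415 .006
python3 - <<'E'
from fit import *
p=imaging.camera_params("wrist"); im=imaging.camera("wrist"); cv2.imwrite("pics/w4.png",im[:,:,::-1])
print(np.round(box(46,(.461,.2415),"wrist",p)))
b=mbox("wrist",46,(.461,.2415),p); print(b,*fit(46,(.461,.2415),[("wrist",p,b)]))
E
```

```text
t 14.68 pos [0.4665 0.236  0.0557] x-axis [ 3.3e-03 -9.0e-04 -1.0e+00] yaw -7.84 turn x -0.34 grip 0.0619 F [ 0.5 -0.1 -0.1]
shift mm [49.7 -6.4 -4.7]
full turn deg: [-0.34, 0.02, -0.19]
[244. 205. 295. 262.]
[243. 205. 293. 260.] [0.46031326 0.2426229 ] 1.0317666867832216
```

```bash
python3 -m inch '[[62,[0,-6,-5],[0,0,0]],[62,[0,0,0],[0,0,0]],[62,[15,0,0],[0,0,0]],[62,[12,0,0],[0,0,0]],[62,[0,0,0],[0,0,0]]]' >/dev/null; python3 go.py .4605 .242 .006
```

```text
t 15.4 pos [0.4629 0.2433 0.0301] x-axis [ 0.0098  0.001  -1.    ] yaw -7.77 turn x -0.27 grip 0.0621 F [ 0.1 -0.1  0.1]
shift mm [24.1 -2.5  1.7]
full turn deg: [-0.27, -0.13, -0.55]
```

```bash
python3 -m inch '[[62,[12,-2.5,1.5],[0,0,-0.5]],[62,[11,0,0],[0,0,0]],[62,[0,0,0],[0,0,-0.2]],[62,[0,0,0],[0,0,0]],[20,[0,0,0],[0,0,0]],[20,[0,0,0],[0,0,0]],[20,[0,0,0],[0,0,0]],[20,[0,0,0],[0,0,0]],[20,[0,0,0],[0,0,0]],[20,[0,0,0],[0,0,0]]]' 20 >/dev/null; python3 go.py .4605 .242 .006
```

```text
t 16.65 pos [0.4606 0.2422 0.0056] x-axis [-0.0025  0.0029 -1.    ] yaw -7.77 turn x -0.27 grip 0.0332 F [-0.1 -0.8 -1. ]
shift mm [-0.4 -0.1  0.2]
full turn deg: [-0.27, -0.15, 0.16]
```

```bash
python3 -m inch '[[20,[-10,0,0],[0,0,0]],[20,[-28,0,0],[0,0,0]],[20,[-30,0,0],[0,0,0]],[20,[-30,0,0],[0,0,0]],[20,[0,0,0],[0,0,0]]]' >/dev/null; python3 go.py .630 .0447 .10
```

```text
t 17.27 pos [0.4601 0.2416 0.1073] x-axis [-0.0041  0.0025 -1.    ] yaw -7.78 turn x -0.28 grip 0.0332 F [ 0.1 -0.3 -2. ]
shift mm [  6.1 195.1 172.1]
full turn deg: [-0.28, -0.11, 0.25]
```

```bash
python3 -m inch '[[20,[0,24,21],[0,0,0]],[20,[0,31,28],[0,0,0]],[20,[0,31,28],[0,0,0]],[20,[0,31,28],[0,0,0]],[20,[0,31,28],[0,0,0]],[20,[0,31,28],[0,0,0]],[20,[0,15,10],[0,0,0]],[20,[0,0,0],[0,0,0]],[20,[0,0,0],[0,0,0]]]' >/dev/null; python3 go.py .630 .0447 .0216
```

```text
t 18.4 pos [0.6244 0.0422 0.0953] x-axis [-0.0244  0.0042 -0.9997] yaw -7.64 turn x -0.14 grip 0.0333 F [ 1.2  1.1 -1. ]
shift mm [73.6  7.  -3.2]
full turn deg: [-0.14, -0.05, 1.42]
```

```bash
python3 -m inch '[[20,[0,5,-3],[0,0,1.4]],[20,[10,0,0],[0,0,0]],[20,[20,0,0],[0,0,0]],[20,[15,0,0],[0,0,0]],[20,[0,0,0],[0,0,0]]]' >/dev/null; python3 go.py .630 .0447 .0216
```

```text
t 19.02 pos [0.6265 0.0493 0.0479] x-axis [-0.0019  0.0017 -1.    ] yaw -7.33 turn x 0.17 grip 0.0334 F [ 0.5  1.4 -1.1]
shift mm [26.3  4.1  4.2]
full turn deg: [0.17, -0.08, 0.12]
```

```bash
python3 -m inch '[[20,[0,4,4],[0,0,0]],[20,[0,0,0],[0,0,0]],[20,[12,0,0],[0,0,0]],[20,[8,0,0],[0,0,0]],[20,[0,0,0],[0,0,0]]]' >/dev/null; python3 go.py .630 .0447 .0216
```

```text
t 19.65 pos [0.6315 0.0442 0.0278] x-axis [ 9.0e-04  1.3e-03 -1.0e+00] yaw -7.34 turn x 0.16 grip 0.0334 F [-0.5 -0.2 -1.3]
shift mm [ 6.2 -1.5 -0.3]
full turn deg: [0.16, -0.08, -0.04]
```

```bash
python3 -m inch '[[20,[3,-1,0],[0,0,0]],[20,[2,0,0],[0,0,0]],[20,[0,0,0],[0,0,0]],[20,[1,0,0],[0,0,0]],[20,[0,0,0],[0,0,0]]]' >/dev/null; python3 go.py .630 .0447 .0216
```

```text
t 20.27 pos [0.6307 0.0445 0.0217] x-axis [ 0.0016  0.0013 -1.    ] yaw -7.34 turn x 0.16 grip 0.0335 F [ 0.1 -0.1 -1.4]
shift mm [ 0.1 -0.7 -0.2]
full turn deg: [0.16, -0.08, -0.08]
```

```bash
python3 -m inch '[[20,[1,-0.5,0],[0,0,0]],[20,[0,0,0],[0,0,0]]]' >/dev/null; python3 go.py .630 .0447 .0216|head -1;  python3 -m inch '[[20,[1.5,-0.5,0],[0,0,0]],[20,[0,0,0],[0,0,0]]]' >/dev/null; python3 go.py .630 .0447 .0216
```

```text
t 20.52 pos [0.6309 0.0445 0.0217] x-axis [ 0.0033  0.0011 -1.    ] yaw -7.33 turn x 0.17 grip 0.0331 F [ 0.5 -0.3 -1.2]
t 20.77 pos [0.631  0.0444 0.0217] x-axis [ 4.8e-03  9.0e-04 -1.0e+00] yaw -7.33 turn x 0.17 grip 0.0333 F [ 0.7 -1.  -1.3]
shift mm [ 0.1 -1.  -0.1]
full turn deg: [0.17, -0.08, -0.27]
```

```bash
python3 -m inch '[[20,[0,-1,0],[0,0,-0.3]],[20,[0,0,0],[0,0,0]]]' >/dev/null; python3 go.py .630 .0447 .0216|head -1; python3 -m inch '[[40,[0,0,0],[0,0,0]],[50,[0,0,0],[0,0,0]],[60,[0,0,0],[0,0,0]],[60,[-10,0,0],[0,0,0]],[60,[-30,0,0],[0,0,0]],[60,[-40,0,0],[0,0,0]],[60,[-40,0,0],[0,0,0]],[60,[0,0,0],[0,0,0]]]'|grep -E "pos|for"; python3 go.py .438 -.2745 .14
python3 - <<'E'
from fit import *
im=imaging.camera("scene"); p=imaging.camera_params("scene"); cv2.imwrite("pics/s5.png",cv2.resize(im[160:310,200:400],None,fx=4,fy=4,interpolation=cv2.INTER_CUBIC)[:,:,::-1])
b=mbox("scene",46,(.63,.0447),p,.016); print(b,*fit(46,(.63,.0447),[("scene",p,b)],.016),"scene seat .631 .046")
E
```

```text
t 21.02 pos [0.6301 0.0446 0.0216] x-axis [-4.0e-04  1.5e-03 -1.0e+00] yaw -7.33 turn x 0.17 grip 0.0332 F [-0.7 -0.3  2. ]
position: [0.6306, 0.0443, 0.1467]
ft_force: [0.3, -0.0, -0.4]
t 22.02 pos [0.6306 0.0443 0.1467] x-axis [ 5.0e-04  1.5e-03 -1.0e+00] yaw -7.33 turn x 0.17 grip 0.0596 F [ 0.3 -0.  -0.4]
shift mm [   6.1 -150.3  340.8]
full turn deg: [0.17, -0.09, -0.02]
[264. 223. 282. 249.] [0.63047475 0.0455066 ] 0.12782025673609265 scene seat .631 .046
```

View pics/s5.png

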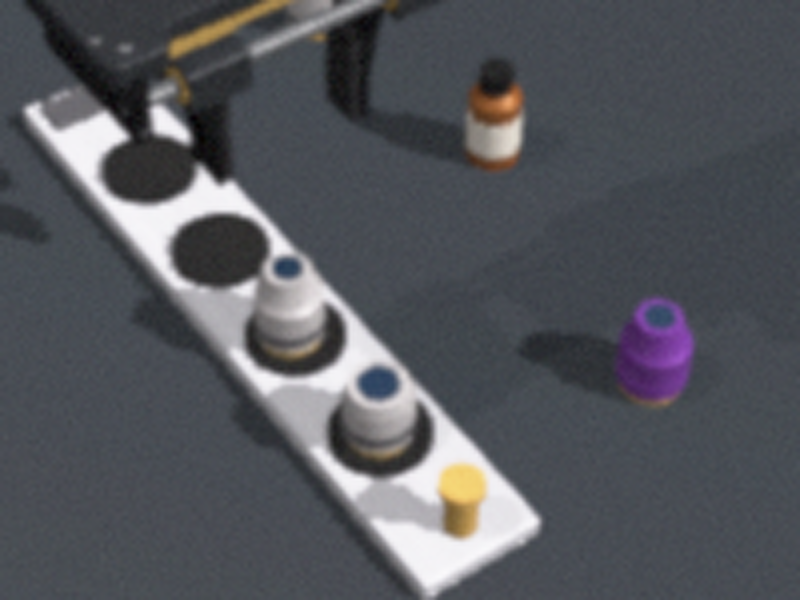

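Both are centred and upright. Next is 58, travelling at z ≈ 0.14 (70 is 70 mm tall, so that clears it).

```bash
python3 -m inch '[[62,[0,-15,34],[0,0,0]],[62,[0,-19,43],[0,0,0]],[62,[0,-19,43],[0,0,0]],[62,[0,-19,43],[0,0,0]],[62,[0,-19,43],[0,0,0]],[62,[0,-19,43],[0,0,0]],[62,[0,-19,43],[0,0,0]],[62,[0,-15,35],[0,0,0]],[62,[0,0,0],[0,0,0]],[62,[0,0,0],[0,0,0]]]' >/dev/null; python3 go.py .438 -.2745 .010
```

```text
t 23.38 pos [ 0.429  -0.2646  0.1296] x-axis [-0.0326  0.018  -0.9993] yaw -7.22 turn x 0.28 grip 0.0624 F [-0.4  1.   0.4]
shift mm [119.   14.3  10.3]
full turn deg: [0.28, -0.79, 1.98]
```

```bash
python3 -m inch '[[62,[0,10,10],[0,-0.8,2]],[62,[0,0,0],[0,0,0]],[62,[20,0,0],[0,0,0]],[62,[20,0,0],[0,0,0]],[62,[0,0,0],[0,0,0]]]' >/dev/null; python3 go.py .438 -.2745 .010
python3 - <<'E'
from fit import *
p=imaging.camera_params("wrist"); im=imaging.camera("wrist"); cv2.imwrite("pics/w6.png",im[:,:,::-1])
print(np.round(box(58,(.438,-.2745),"wrist",p)))
b=mbox("wrist",58,(.438,-.2745),p); print(b,*fit(58,(.438,-.2745),[("wrist",p,b)]))
E
```

```text
t 24.0 pos [ 0.4406 -0.2729  0.088 ] x-axis [ 0.003 -0.001 -1.   ] yaw -6.87 turn x 0.63 grip 0.0621 F [-0.   0.3  0.9]
shift mm [78.  -2.6  1.9]
full turn deg: [0.63, 0.03, -0.18]
[253. 205. 298. 257.]
[253.   0. 308.  68.] [ 0.45811096 -0.13706426] 2.8681706977303474
```

View pics/w6.png

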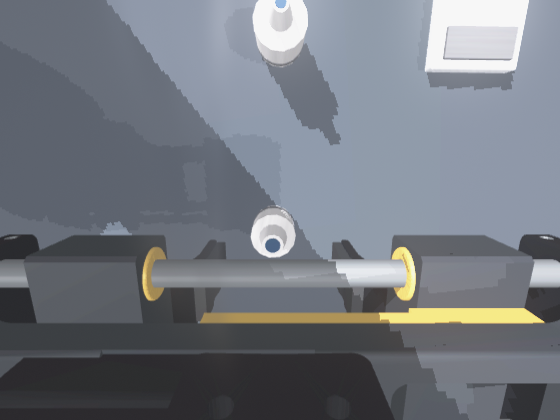

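58 is at u 251–296, v 207–258, which is within about 1.5 mm of the prediction. I descend on it.

```bash
python3 -m inch '[[62,[0,-4,2],[0.6,0,0]],[62,[0,0,0],[0,0,0]],[62,[20,0,0],[0,0,0]],[62,[20,0,0],[0,0,0]],[62,[15,0,0],[0,0,0]],[62,[0,0,0],[0,0,0]]]' >/dev/null; python3 go.py .437 -.2752 .010
```

```text
t 24.85 pos [ 0.4396 -0.2779  0.0366] x-axis [ 0.0116 -0.0093 -0.9999] yaw -7.53 turn x -0.03 grip 0.0617 F [0.4 1.2 0.3]
shift mm [26.5 -3.2 -2.6]
full turn deg: [-0.03, 0.44, -0.73]
```

```bash
python3 -m inch '[[62,[12,-2.5,-2.5],[0,0.4,-0.7]],[62,[11,0,0],[0,0,0]],[62,[0,0,0],[0,0,-0.2]],[62,[0,0,0],[0,0,0]],[20,[0,0,0],[0,0,0]],[20,[0,0,0],[0,0,0]],[20,[0,0,0],[0,0,0]],[20,[0,0,0],[0,0,0]],[20,[0,0,0],[0,0,0]],[20,[0,0,0],[0,0,0]]]' 20 >/dev/null; python3 go.py .437 -.2752 .010
```

```text
t 26.1 pos [ 0.438  -0.2757  0.0136] x-axis [-0.0025 -0.0015 -1.    ] yaw -7.53 turn x -0.03 grip 0.0333 F [-0.1  0.7 -0. ]
shift mm [ 3.6 -1.  -0.3]
full turn deg: [-0.03, 0.10, 0.13]
```

```bash
python3 -m inch '[[20,[-10,0,0],[0,0,0]],[20,[-28,0,0],[0,0,0]],[20,[-35,0,0],[0,0,0]],[20,[-35,0,0],[0,0,0]],[20,[0,0,0],[0,0,0]]]' >/dev/null; python3 go.py .621 -.022 .12
```

```text
t 26.73 pos [ 0.4384 -0.2754  0.1257] x-axis [-0.0022 -0.0012 -1.    ] yaw -7.54 turn x -0.04 grip 0.0334 F [ 0.2 -0.  -1.8]
shift mm [   4.9  147.8 -275.2]
full turn deg: [-0.04, 0.09, 0.11]
```

```bash
python3 -m inch '[[20,[0,15,-27],[0,0,0]],[20,[0,19,-35],[0,0,0]],[20,[0,20,-37],[0,0,0]],[20,[0,20,-37],[0,0,0]],[20,[0,20,-37],[0,0,0]],[20,[0,20,-37],[0,0,0]],[20,[0,20,-37],[0,0,0]],[20,[0,12,-22],[0,0,0]],[20,[0,0,0],[0,0,0]],[20,[0,0,0],[0,0,0]]]' >/dev/null; python3 go.py .621 -.022 .0296
```

```text
t 27.98 pos [ 0.6167 -0.0189  0.1135] x-axis [-0.02    0.004  -0.9998] yaw -7.69 turn x -0.19 grip 0.0335 F [ 0.2 -0.6 -2.6]
shift mm [83.8  6.4  2.6]
full turn deg: [-0.19, -0.08, 1.17]
```

```bash
python3 -m inch '[[20,[0,4,2.5],[0,0,1.2]],[20,[10,0,0],[0,0,0]],[20,[20,0,0],[0,0,0]],[20,[20,0,0],[0,0,0]],[20,[0,0,0],[0,0,0]]]' >/dev/null; python3 go.py .621 -.022 .0296
```

```text
t 28.6 pos [ 0.6179 -0.0261  0.0604] x-axis [-7.e-04  9.e-04 -1.e+00] yaw -8.02 turn x -0.52 grip 0.0332 F [ 0.4  0.2 -2.6]
shift mm [30.8  2.6 -4.5]
full turn deg: [-0.52, -0.05, 0.04]
```

```bash
python3 -m inch '[[20,[0,2.5,-4],[0,0,0]],[20,[0,0,0],[0,0,0]],[20,[12,0,0],[0,0,0]],[20,[12,0,0],[0,0,0]],[20,[0,0,0],[0,0,0]]]' >/dev/null; python3 go.py .621 -.022 .0296
```

```text
t 29.23 pos [ 0.6223 -0.023   0.0367] x-axis [ 2.7e-03  2.0e-04 -1.0e+00] yaw -8.07 turn x -0.57 grip 0.0331 F [ 0.2 -0.7 -1.6]
shift mm [ 7.1 -1.5 -0.8]
full turn deg: [-0.57, -0.03, -0.15]
```

```bash
python3 -m inch '[[20,[3,-1.5,-1],[0,0,-0.1]],[20,[3,0,0],[0,0,0]],[20,[0,0,0],[0,0,0]],[20,[1,-0.3,0],[0,0,0]],[20,[0,0,0],[0,0,0]],[20,[1.5,-0.5,0],[0,0,-0.1]],[20,[0,0,0],[0,0,0]]]' >/dev/null; python3 go.py .621 -.022 .0296
```

```text
t 30.1 pos [ 0.6215 -0.0217  0.0299] x-axis [ 2.4e-03  2.0e-04 -1.0e+00] yaw -8.06 turn x -0.56 grip 0.0333 F [ 0.9  0.4 -2. ]
shift mm [ 0.3 -0.5  0.4]
full turn deg: [-0.56, -0.03, -0.14]
```

```bash
python3 -m inch '[[20,[1.5,-0.5,0],[0,0,-0.2]],[20,[0,0,0],[0,0,0]]]' >/dev/null; python3 go.py .621 -.022 .0296
```

```text
t 30.35 pos [ 0.6216 -0.0217  0.0297] x-axis [ 2.e-04  5.e-04 -1.e+00] yaw -8.06 turn x -0.56 grip 0.0335 F [ 0.9 -0.1 -3.2]
shift mm [ 0.1 -0.6  0.4]
full turn deg: [-0.56, -0.03, -0.01]
```

```bash
python3 -m inch '[[20,[1.5,-0.5,0],[0,0,0]],[20,[0,0,0],[0,0,0]]]' >/dev/null; python3 go.py .621 -.022 .0296; python3 -m inch '[[20,[2,-1,0],[0,0,-0.2]],[20,[0,0,0],[0,0,0]]]' >/dev/null; python3 go.py .621 -.022 .0296
```

```text
t 30.6 pos [ 0.6217 -0.0217  0.0297] x-axis [ 1.6e-03  2.0e-04 -1.0e+00] yaw -8.06 turn x -0.56 grip 0.0337 F [-0.2  0.9 -2. ]
shift mm [ 0.1 -0.7  0.4]
full turn deg: [-0.56, -0.02, -0.09]
t 30.85 pos [ 0.6218 -0.0216  0.0297] x-axis [ 6.e-04  2.e-04 -1.e+00] yaw -8.06 turn x -0.56 grip 0.0329 F [ 0.1  0.1 -2. ]
shift mm [ 0.1 -0.8  0.5]
full turn deg: [-0.56, -0.02, -0.03]
```

```bash
python3 -m inch '[[20,[2.5,-0.8,0],[0,0,-0.3]]]' >/dev/null; python3 go.py .621 -.022 .0296
```

```text
t 30.98 pos [ 0.6219 -0.0216  0.0294] x-axis [-2.8e-03  7.0e-04 -1.0e+00] yaw -8.05 turn x -0.55 grip 0.0331 F [-5.   1.8 25.1]
shift mm [-0.2 -0.9  0.5]
full turn deg: [-0.55, -0.02, 0.16]
```

Contact (+25 N); I ease off slightly, release and retreat.

```bash
python3 -m inch '[[20,[0,0,0],[0,0,0]],[40,[0,0,0],[0,0,0]],[50,[0,0,0],[0,0,0]],[60,[0,0,0],[0,0,0]],[60,[-10,0,0],[0,0,0]],[60,[-30,0,0],[0,0,0]],[60,[-40,0,0],[0,0,0]],[60,[-40,0,0],[0,0,0]],[60,[0,0,0],[0,0,0]]]'|grep -E "pos|for"; python3 go.py .4605 -.136 .15
python3 - <<'E'
from fit import *
im=imaging.camera("scene"); p=imaging.camera_params("scene")
b=mbox("scene",58,(.621,-.022),p,.016); print(b,*fit(58,(.621,-.022),[("scene",p,b)],.016),"scene seat .6219 -.0202")
E
```

```text
position: [0.6225, -0.022, 0.1528]
ft_force: [0.4, -0.2, -0.1]
t 32.1 pos [ 0.6225 -0.022   0.1528] x-axis [-3.5e-03  7.0e-04 -1.0e+00] yaw -8.07 turn x -0.57 grip 0.0598 F [ 0.4 -0.2 -0.1]
shift mm [   3.3 -144.4  135.7]
full turn deg: [-0.57, -0.01, 0.20]
[246. 200. 263. 229.] [ 0.62335427 -0.01814125] 0.3653392810679892 scene seat .6219 -.0202
```

```bash
python3 -m inch '[[62,[0,-22,20],[-0.6,0,0]],[62,[0,-29,27],[0,0,0]],[62,[0,-29,27],[0,0,0]],[62,[0,-29,27],[0,0,0]],[62,[0,-25,25],[0,0,0]],[62,[0,0,0],[0,0,0]],[62,[0,0,0],[0,0,0]]]' >/dev/null; python3 go.py .4605 -.136 .016
```

```text
t 33.08 pos [ 0.4597 -0.1281  0.1415] x-axis [-0.0297  0.011  -0.9995] yaw -7.39 turn x 0.11 grip 0.0622 F [0.3 0.7 1.3]
shift mm [125.3   5.6   8.6]
full turn deg: [0.11, -0.40, 1.77]
```

```bash
python3 -m inch '[[62,[0,1,8],[0,-0.4,1.8]],[62,[0,0,0],[0,0,0]],[62,[20,0,0],[0,0,0]],[62,[20,0,0],[0,0,0]],[62,[0,0,0],[0,0,0]]]' >/dev/null; python3 go.py .4605 -.136 .016
python3 - <<'E'
from fit import *
p=imaging.camera_params("wrist"); im=imaging.camera("wrist"); cv2.imwrite("pics/w7.png",im[:,:,::-1])
print(np.round(box(70,(.4605,-.136),"wrist",p)))
b=mbox("wrist",70,(.4605,-.136),p); print(b,*fit(70,(.4605,-.136),[("wrist",p,b)]))
E
```

```text
t 33.7 pos [ 0.4638 -0.1336  0.0994] x-axis [ 1.7e-03  7.0e-04 -1.0e+00] yaw -7.12 turn x 0.38 grip 0.062 F [ 0.4  0.8 -0. ]
shift mm [83.4 -3.1  2.8]
full turn deg: [0.38, -0.05, -0.09]
[253. 203. 297. 256.]
[250. 203. 294. 256.] [ 0.4584638  -0.13536219] 0.018252808023049516
```

View pics/w7.png

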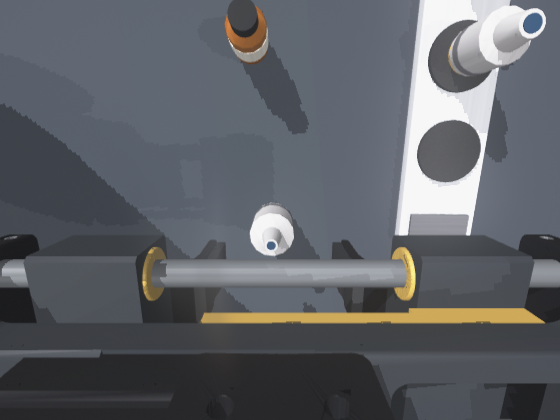

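70 is clear at (272,229), and the far seat is fully visible at (449,151), so I can cross-check its position from here.

```bash
python3 - <<'E'
from h import *
p=imaging.camera_params("wrist"); im=cv2.imread("pics/w7.png"); g=im[112:190,405:490].max(2)
n,l,s,c=cv2.connectedComponentsWithStats((g<110).astype(np.uint8)); i=1+s[1:,4].argmax(); q=c[i]+[405,112]; print(s[i],q,at_z("wrist",q,.016,p))
E
python3 -m inch '[[62,[0,-5,2.5],[0.4,0,0]],[62,[0,0,0],[0,0,0]],[62,[20,0,0],[0,0,0]],[62,[20,0,0],[0,0,0]],[62,[12,0,0],[0,0,0]],[62,[0,0,0],[0,0,0]]]' >/dev/null; python3 go.py .459 -.1355 .016
```

```text
[  12    9   63   61 3002] [448.38874084 150.74516989] [ 0.61025343 -0.09196315  0.016     ]
t 34.55 pos [ 0.4621 -0.1379  0.0508] x-axis [ 0.0118 -0.005  -0.9999] yaw -7.58 turn x -0.08 grip 0.0619 F [ 0.2  0.3 -0.1]
shift mm [34.7 -3.8 -2.1]
full turn deg: [-0.08, 0.20, -0.71]
```

```bash
python3 -m inch '[[62,[12,-3.5,-2],[0,0.2,-0.7]],[62,[12,0,0],[0,0,0]],[62,[8,0,0],[0,0,-0.2]],[62,[0,0,0],[0,0,0]],[20,[0,0,0],[0,0,0]],[20,[0,0,0],[0,0,0]],[20,[0,0,0],[0,0,0]],[20,[0,0,0],[0,0,0]],[20,[0,0,0],[0,0,0]],[20,[0,0,0],[0,0,0]]]' 20 >/dev/null; python3 go.py .459 -.1355 .016
```

```text
t 35.8 pos [ 0.4593 -0.1356  0.0179] x-axis [-2.7e-03 -1.0e-04 -1.0e+00] yaw -7.57 turn x -0.07 grip 0.0333 F [-1.1  0.5 -1.4]
shift mm [ 1.9 -0.4 -0. ]
full turn deg: [-0.07, 0.03, 0.15]
```

```bash
python3 -m inch '[[20,[-10,0,0],[0,0,0]],[20,[-28,0,0],[0,0,0]],[20,[-35,0,0],[0,0,0]],[20,[-30,0,0],[0,0,0]],[20,[0,0,0],[0,0,0]]]' >/dev/null; python3 go.py .611 -.092 .12
```

```text
t 36.42 pos [ 0.4597 -0.1355  0.125 ] x-axis [-2.4e-03 -1.0e-04 -1.0e+00] yaw -7.58 turn x -0.08 grip 0.0333 F [ 0.1 -0.2 -3.2]
shift mm [  4.6 144.3 -63.1]
full turn deg: [-0.08, 0.02, 0.13]
```

```bash
python3 -m inch '[[20,[0,22,-10],[0,0,0]],[20,[0,30,-13],[0,0,0]],[20,[0,30,-13],[0,0,0]],[20,[0,30,-13],[0,0,0]],[20,[0,25,-11],[0,0,0]],[20,[0,12,-5],[0,0,0]],[20,[0,0,0],[0,0,0]],[20,[0,0,0],[0,0,0]]]' >/dev/null; python3 go.py .611 -.092 .0339
```

```text
t 37.42 pos [ 0.6117 -0.0873  0.1147] x-axis [-0.0207  0.006  -0.9998] yaw -7.66 turn x -0.16 grip 0.0336 F [-0.5 -1.  -2.8]
shift mm [80.8  1.7  5. ]
full turn deg: [-0.16, -0.18, 1.22]
```

```bash
python3 -m inch '[[20,[0,0,4.5],[0,-0.1,1.2]],[20,[10,0,0],[0,0,0]],[20,[20,0,0],[0,0,0]],[20,[18,0,0],[0,0,0]],[20,[0,0,0],[0,0,0]]]' >/dev/null; python3 go.py .611 -.092 .0339
```

```text
t 38.05 pos [ 0.6077 -0.0932  0.0643] x-axis [-0.0016  0.0017 -1.    ] yaw -7.82 turn x -0.32 grip 0.0335 F [-0.4 -0.  -1.7]
shift mm [30.4  3.2 -1.6]
full turn deg: [-0.32, -0.08, 0.10]
```

```bash
python3 -m inch '[[20,[0,3,-1.5],[0,0,0]],[20,[0,0,0],[0,0,0]],[20,[12,0,0],[0,0,0]],[20,[12,0,0],[0,0,0]],[20,[0,0,0],[0,0,0]]]' >/dev/null; python3 go.py .611 -.092 .0339
```

```text
t 38.67 pos [ 0.6123 -0.0923  0.0399] x-axis [ 1.2e-03  8.0e-04 -1.0e+00] yaw -7.81 turn x -0.31 grip 0.0332 F [-0.1 -0.  -2. ]
shift mm [ 6.  -1.3 -0.1]
full turn deg: [-0.31, -0.06, -0.06]
```

```bash
python3 -m inch '[[20,[3,-1.3,0],[0,0,-0.1]],[20,[2,0,0],[0,0,0]],[20,[0,0,0],[0,0,0]],[20,[1,-0.3,0],[0,0,0]],[20,[0,0,0],[0,0,0]],[20,[1.5,-0.5,0],[0,0,-0.2]]]' >/dev/null; python3 go.py .611 -.092 .0339
```

```text
t 39.42 pos [ 0.6112 -0.0922  0.0339] x-axis [-1.7e-03  9.0e-04 -1.0e+00] yaw -7.81 turn x -0.31 grip 0.0331 F [-1.5  1.2 10.1]
shift mm [-0.  -0.3 -0.1]
full turn deg: [-0.31, -0.04, 0.10]
```

```bash
python3 -m inch '[[20,[0,0,0],[0,0,0]],[40,[0,0,0],[0,0,0]],[50,[0,0,0],[0,0,0]],[60,[0,0,0],[0,0,0]],[60,[-10,0,0],[0,0,0]],[60,[-30,0,0],[0,0,0]],[60,[-40,0,0],[0,0,0]],[60,[-40,0,0],[0,0,0]],[60,[-20,0,0],[0,0,0]],[60,[0,-40,40],[0,0,0]],[60,[0,-50,50],[0,0,0]],[60,[0,-40,40],[0,0,0]]]'|grep -E "pos|for"; python3 -m inch '[[60,[0,0,40],[0,0,0]],[60,[0,0,40],[0,0,0]],[60,[0,0,0],[0,0,0]],[60,[0,0,0],[0,0,0]]]' | grep -E "time|pos"
python3 - <<'E'
from fit import *
S={34:(.639,.116),46:(.630,.0447),58:(.621,-.022),70:(.611,-.092)}
for c in ["scene","top"]:
    im=imaging.camera(c); p=imaging.camera_params(c); cv2.imwrite(f"pics/{c}_end.png",im[:,:,::-1])
    for L,s in S.items():
        b=mbox(c,L,s,p,.016); x,f=fit(L,s,[(c,p,b)],.016); print(c,L,np.round(x,4),round(f,2),"d mm",np.round(1e3*(x-s),1))
    for r in imaging.tip_of(c,"oil_bottle"): print("bottle",np.round(at_z(c,r["pixel"],0),4))
a=cv2.imread("pics/scene_end.png")[140:310,190:400]; b=cv2.imread("pics/top_end.png")[120:210,160:400]
a=cv2.resize(a,(420,340)); b=cv2.resize(b,(720,270),interpolation=cv2.INTER_CUBIC); o=np.zeros((600,720,3),np.uint8); o[:330,:420]=a[:330]; o[330:]=b; cv2.imwrite("pics/end.png",o)
E
```

```text
position: [0.4718, -0.2023, 0.1839]
ft_force: [0.1, -0.6, 0.3]
time: 41.42
position: [0.4571, -0.2849, 0.1872]
scene 34 [0.6417 0.1166] 0.23 d mm [2.7 0.6]
scene 46 [0.6312 0.0449] 0.22 d mm [1.2 0.2]
scene 58 [ 0.6249 -0.0177] 0.19 d mm [3.9 4.3]
scene 70 [ 0.6132 -0.088 ] 1.22 d mm [2.2 4. ]
bottle [0.4676 0.0025 0.    ]
top 34 [0.6394 0.1141] 0.24 d mm [ 0.4 -1.9]
top 46 [0.6311 0.0423] 0.07 d mm [ 1.1 -2.4]
top 58 [ 0.6232 -0.0221] 1.07 d mm [ 2.2 -0.1]
top 70 [ 0.6122 -0.0941] 0.2 d mm [ 1.2 -2.1]
bottle [0.4632 0.0132 0.    ]
```

View pics/end.png

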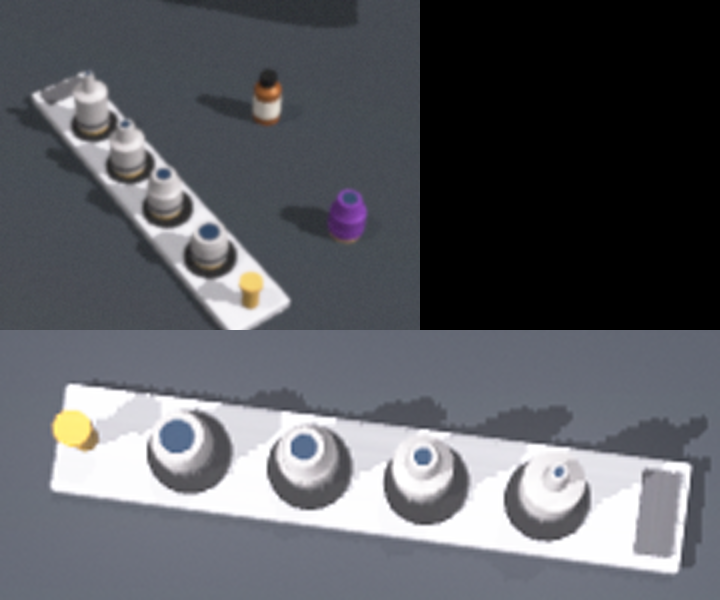

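The order is right, all four stand upright, and each is within about 3 mm of its seat centre. The bottle and the purple look-alike are where they were.

```bash
python3 -c "
from rig import robot; print(robot.hand_in())"
```

```text
the job is handed in; nothing more can be done
None
```

The four objectives stand upright on the rack in order of length, with the 34 mm one next to the brass pin, then 46, 58 and 70. I handed the job in at about 42 s, with the arm clear of everything.

**Placement:** in the last top-camera check, the 34, 46 and 70 mm objectives were within about 2 mm of their seat centres. The 58 mm one was about 3 mm off. The scene camera disagrees with the top camera by up to about 6 mm; its own fits put the objectives 1 to 6 mm from the seat positions I aimed for. I took most of that as calibration error.

**Setting down:** each one was lowered until it touched its seat before release. The 58 mm one briefly pressed down with 25 N, the highest force I read during placing.

**Left alone:** I never touched the oil bottle or the purple look-alike. Both show in the last picture apparently where they were. The scene-camera estimate of the bottle moved about 5 mm between the start and the end, while the top camera's moved about 3 mm the other way. I take this as network error.

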